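# Press the loose trim home under the heating pipe

### The arm

A 6-joint arm with a two-finger parallel gripper is mounted at the origin on the work surface. World frame = base frame: x ahead of the robot, y to its left, z up, the work surface at z = 0. Lengths are in m, angles in degrees, forces in N, time in s.
With the tool pointing down it reaches from about 0.375 to 0.9 m from the base axis. Payload 3.1 kg.
Tool frame: the origin (TCP) lies at the very end of the fingers, on their centre line; the grasp point (between the pads) lies 19 mm behind it; z points along the fingers, y is the line along which they close (so a half turn about z gives the same grasp; the last joint's range is limited). The gripper opens to 87 mm and grips with 3 to 60 N. Pads are 19 mm wide; open, the fingers measure 117 mm over their backs; the gripper's body (75 mm by 190 mm) begins 51 mm behind the grasp point.
Start: joints at [-77.836, 30.224, 82.088, -0, 67.689, -10.227], TCP at [0.238, -0.578, 0.223] pointing down, gripper open.
Joint ranges: [-176.69, 176.69], [-43.24, 126.21], [12.49, 139.97], [-82, 262], [0, 151.66], [-163.58, 163.58]. Speed limits (degrees/s): [159.86, 159.86, 180, 180, 180, 180].

### API

Orientations are given as a 3x3 rotation matrix whose columns are the frame's x, y, z axes.
In Python, from rig import readout, viewer, ticket gives the robot as it stands.
- The arm moves only by the tool send_rows, never from a script. Its argument "moves" is a list of rows, each a list of 6 numbers: the shift along the tool's x, y, z in units of 250 mm (1.0 is 250 mm), then the turn, a rotation vector about the tool's x, y, z in units of 90 degrees (1.0 is 90 degrees). A call has 1 to 12 rows; each row is the pose to reach, as a shift and turn from the pose commanded when the call began, along the tool's axes at that moment; what a row does not reach only later rows make up. A row lasts 1/10 s, in which the tool goes at most 50 mm and 8.59 degrees, less where a joint would pass 70% of its speed; a pose out of reach is approached as far as the arm can. A call with a number of a shift or a turn outside -1 to 1 is refused whole. A call with a gripper value outside its range is refused whole. "grip" is the opening, from 0 (shut) to 1 (fully open), set as the call begins (left out, the last holds). The fingers move at their own pace and stop on an object; the grip force is fixed at half the most. Time passes only in rows, so rows that repeat a pose let the fingers close. It gives the time, the measured TCP pose, the force, the opening and the grip force at its end, in the units of the state.
- readout.read_state(): the state, without advancing time (a new reading comes with each control period).
- viewer.capture(name): name is "scene" or "top" or "wrist"; returns (picture, depth): 480x640x3 uint8, red, green, blue; 480x640 float32, m along the optical axis (not along the pixel's ray), 0 where there is no reading.
- viewer.camera_info(name): a dict with "fx", "fy", "cx", "cy" (pixels), "R" (3x3) and "t" (3): a world point X has camera coordinates R X + t; the wrist camera has in their place "tool_from_camera" (4x4, takes a point from camera to tool coordinates, whose origin is the TCP and whose axes are the flange's). Camera axes: x right, y down, z forward; pixel columns grow to the right and rows downward; lengths in m; the calibration is good to about 2 mm. A picture is of the moment at which its call begins: read the wrist's pose just before it. camera_info takes no time and is no camera call.
- ticket.hand_in(): hands the job in; it is judged then, once.
The state is a dict: "time_s": time; "joint_positions": joint angles; "qvel": joint speeds; "tau": joint torques, N m; "position": TCP position; "tcp_rot": TCP orientation; "force": force on the tool from outside, world axes, zero at the start; "moment": the same for the moment, N m; "opening": opening from 0.0 (shut) to 1.0 (fully open); "grasp_force": force on a finger pad.
Only numpy, scipy, OpenCV 4.12 (cv2) and the standard library are available. Lean on these libraries where they do the work, as an engineer would, in place of code of your own. Each camera call takes 0.05 s, during which the arm holds its last target. There are 200 camera calls.

### The job

The trim along the slanted front edge of the pipe boxing has worked loose: take the square-handled pressing tool out of the wooden rack, lean it in under the heating pipe and run its ball end slowly (a few centimetres a second) and gently along the trim, in one unbroken pass from the left end, as the robot sees it, to the right end, so that all four pieces sit fully home. Keep the gripper itself off the boxing and the pipe. Then put the tool back upright in its rack hole, fully in, and leave everything else where it stands.

Things in the scene. Friction and masses are not known exactly. Their poses are not given: they have to be found in the camera images.
- boxing: low fixed white pipe boxing across the back of the worktop, 460 mm long (its y), 50 mm high, 110 mm deep; origin on the worktop under its middle, x away from the robot. Carries bed, trim and heating pipe
- pipe_mid (a point): middle of the axis of the fixed white heating pipe, 22 mm thick, that runs parallel to the trim above and in front of it (boxing x = -72 mm, z = 225 mm) and bends down into the boxing at y = +/-215 mm. It bars the gripper from coming straight down on the trim; leaning 40 degrees (along the bed's z) passes below it
- bed: slanted aluminium bed of the trim on the boxing's front edge, fixed, 50 mm wide (x, up the slope), 270 mm long (y, to the robot's left). Origin: middle of its outer face; z: outward normal, 40 degrees from vertical, towards the robot. On it a grey channel, shimmed out along z by an unknown, unreported, unyielding 0 to 8 mm, holds a row of four wooden trim pieces, to be felt for or seen
- presser: the pressing tool, 135 mm long, 0.12 kg nominal: square wooden handle 26 x 26 mm, 60 mm long, above a steel shank 12 mm thick with a 16 mm ball end. Origin: centre of the handle's lower end; z up the handle; x, y square to its faces. Stands in one of the two rack holes, the handle's lower end on the rack's top, the shank inside
- presser_tip (a point): outermost point of the presser's ball end, 75 mm below the presser's origin on its axis
- rack: fixed wooden rack block 80 x 190 x 90 mm high (its x, y, z); origin under its centre; two round holes, 21 mm wide and 82 mm deep, in its top
- rack_hole0 (a point): centre of the mouth of the rack hole at the rack's y = +45 mm, 90 mm above the worktop
- rack_hole1 (a point): the same for the hole at y = -45 mm
- trim0 (a joint): travel of the trim piece leftmost seen from the robot (bed y = +90 mm), centred at bed x = 0, along the bed's -z: 0 out, 0.006 m fully home on a hard stop; starts at 0 to 0.001; about 3.5 N of friction, no spring. 24 mm wide, 58 mm long in y, 38 mm flat in the middle, ends bevelled 28 degrees; flat face 20 mm (out) or 14 mm (home) off the bed, plus the shim
- trim1 (a joint): travel of the trim piece second from the left (bed y = +30 mm), centred at bed x = 0, along the bed's -z: 0 out, 0.006 m fully home on a hard stop; starts at 0 to 0.001; about 3.5 N of friction, no spring. 24 mm wide, 58 mm long in y, 38 mm flat in the middle, ends bevelled 28 degrees; flat face 20 mm (out) or 14 mm (home) off the bed, plus the shim
- trim2 (a joint): travel of the trim piece third from the left (bed y = -30 mm), centred at bed x = 0, along the bed's -z: 0 out, 0.006 m fully home on a hard stop; starts at 0 to 0.001; about 3.5 N of friction, no spring. 24 mm wide, 58 mm long in y, 38 mm flat in the middle, ends bevelled 28 degrees; flat face 20 mm (out) or 14 mm (home) off the bed, plus the shim
- trim3 (a joint): travel of the trim piece rightmost (bed y = -90 mm), centred at bed x = 0, along the bed's -z: 0 out, 0.006 m fully home on a hard stop; starts at 0 to 0.001; about 3.5 N of friction, no spring. 24 mm wide, 58 mm long in y, 38 mm flat in the middle, ends bevelled 28 degrees; flat face 20 mm (out) or 14 mm (home) off the bed, plus the shim
- pestle: round-headed wooden pestle, 138 mm, in the other rack hole; its origin is where its head rests on the rack top (head 30 mm wide, 68 mm high above, 70 mm shaft below). Leave alone
- mug: white enamel mug, 80 mm wide and high, on the trivet; origin at the centre of its underside. Leave alone
- funnel: blue plastic funnel standing mouth down, 104 mm wide, 105 mm high; origin under its centre. Leave alone
- trivet: slatted wooden trivet, 150 x 144 x 16 mm; origin under its centre. Leave alone
- shaker_a: empty glass shaker with steel cap, 44 mm wide, 78 mm high, origin under its centre; stands in front of the boxing, right. Leave alone
- shaker_b: like shaker_a, in front of the boxing, left. Leave alone

How it is judged (in metres and radians):
On the way, in this order (a step that is already met when the one before it is completed fails the run):
1. trim piece 1 from the left is pressed home with the presser (value of joint trim0 above 0.0045 m and contact force between presser and boxing above 0.3 N), for 0.05 s.
2. trim piece 2 from the left is pressed home with the presser (value of joint trim1 above 0.0045 m and contact force between presser and boxing above 0.3 N), for 0.05 s.
3. trim piece 3 from the left is pressed home with the presser (value of joint trim2 above 0.0045 m and contact force between presser and boxing above 0.3 N), for 0.05 s.
4. trim piece 4 from the left is pressed home with the presser (value of joint trim3 above 0.0045 m and contact force between presser and boxing above 0.3 N), for 0.05 s.
At the end, for the whole second after the job is handed in: All four trim pieces are within 1.5 mm of fully home (joint above 4.5 mm of 6); the presser stands at rest in a rack hole, upright within 0.08 rad, its origin within 8 mm of the hole's axis and within 4 mm of the rack's top (value of joint each of trim0, trim1, trim2, trim3 above 0.0045 m and (horizontal distance between presser and rack_hole0 below 0.008 m or horizontal distance between presser and rack_hole1 below 0.008 m) and z of presser in the frame of rack between 0.086 and 0.094 m and angle between presser's own z axis and vertical below 0.08 rad and linear speed of presser below 0.02 m/s); the robot touches nothing.
It fails at once if the presser presses on the boxing, trim or pipe with more than 35 N (contact force between presser and boxing above 35 N).
It fails at once if the presser moves faster than 0.08 m/s while touching the boxing or trim (contact force between presser and boxing above 0.5 N and linear speed of presser above 0.08 m/s).
It fails at once if the tool is lifted off midway (tip more than 45 mm off the bed after the first piece is home and before the last is) (value of joint trim0 above 0.0045 m and not (value of joint trim3 above 0.0045 m) and z of presser_tip in the frame of bed above 0.045 m).
It fails at once if the arm or gripper touches the boxing, trim or pipe (contact force between any of the fingers, the arm and boxing above 1 N).
It fails at once if another object is moved more than 20 mm or tipped (distance of any of pestle, mug, funnel, trivet, shaker_a, shaker_b from where it was at the start of the episode above 0.02 m or angle between any of pestle, mug, funnel, trivet, shaker_a, shaker_b's own z axis and vertical above 0.3 rad).
It also fails if it takes over 72 s, if anything falls off the work surface, if the arm or the gripper's body presses on something with over 40 N, if the wrist force passes 120 N, or if a joint passes its speed limit or range.

## Working session

There is one attempt and no reset: what is moved stays moved. The work goes in short steps, Python scripts to look and compute and a tool call to move; the robot and the scene stay as the last step left them, time stands still between calls to the robot, and variables do not carry over. Pictures are saved under pics/ and viewed, at most 10 in all, crops included, and the job is handed in when it is done.

Besides the shell and the picture viewer there is one more tool, called by a JSON object that holds its "name" and its "arguments". send_rows: Moves the arm, as the interface text tells. Shifts and turns lie within -1 to 1; 1 stands for 250 mm of shift or 90 degrees of turn. Its arguments: {"type":"object","properties":{"moves":{"type":"array"},"grip":{"type":"number"}},"required":["moves"]}

```bash
mkdir -p pics; ls
python3 - <<'E'
from rig import readout, viewer
import cv2,numpy as np
s=readout.read_state(); print(s)
for n in("scene","top"):
    p,d=viewer.capture(n); np.savez(f"pics/{n}0.npz",p=p,d=d); cv2.imwrite(f"pics/{n}0.png",p[...,::-1]); i=viewer.camera_info(n)
    print(n,i, -np.array(i["R"]).T@np.array(i["t"]))
print(viewer.camera_info("wrist"))
E
```

```text
pics
{'time_s': 0.0, 'joint_positions': array([-7.78364413e+01,  3.02781829e+01,  8.21550367e+01, -1.24950737e-03,
        6.76887543e+01, -1.02290537e+01]), 'qvel': array([ 0.04948251,  0.00761128, -0.03093626, -0.06865276, -0.01113894,
        0.02879263]), 'tau': array([-1.33608879e-03, -4.40036559e+01, -1.76592118e+01,  6.32473198e-02,
        5.81236265e-02, -1.57871523e-04]), 'position': array([ 0.23794441, -0.57715691,  0.22158752]), 'tcp_rot': array([[ 9.24592082e-01,  3.80958347e-01, -4.68276662e-04],
       [ 3.80958467e-01, -9.24589819e-01,  2.07680162e-03],
       [ 3.58211080e-04, -2.09858830e-03, -9.99997734e-01]]), 'force': array([-0.27366387, -0.17980512, -0.82027595]), 'moment': array([-0.03252906, -0.00491024, -0.0466907 ]), 'grasp_force': 0.0, 'opening': 0.9992034791850791}
scene {'fx': 510.84757862133023, 'fy': 510.84757862133023, 'cx': 307.3862836646916, 'cy': 236.99299015189084, 'R': array([[ 0.5959759 ,  0.8029981 ,  0.00260369],
       [ 0.44963051, -0.33102057, -0.82961303],
       [-0.66531582,  0.49560007, -0.55833273]]), 't': array([-0.29251863, -0.1311179
[... 165 characters left out ...]
 array([[-0.00324137, -0.99999157, -0.00251866],
       [-0.99405486,  0.00349622, -0.10882421],
       [ 0.1088321 ,  0.00215095, -0.99405782]]), 't': array([-0.01215309,  0.54790952,  1.09008045])} [ 0.42597699 -0.01641331  1.14319821]
{'fx': 386.6535171084974, 'fy': 386.6535171084974, 'cx': 313.346769356908, 'cy': 238.26509546898947, 'tool_from_camera': array([[-6.97390745e-04, -9.70523899e-01, -2.41003891e-01,
         6.55352019e-02],
       [ 9.99999532e-01, -8.38377575e-04,  4.82461313e-04,
         4.53290479e-04],
       [-6.70292492e-04, -2.41003442e-01,  9.70524029e-01,
        -1.61728201e-01],
       [ 0.00000000e+00,  0.00000000e+00,  0.00000000e+00,
         1.00000000e+00]])}
```

View pics/scene0.png

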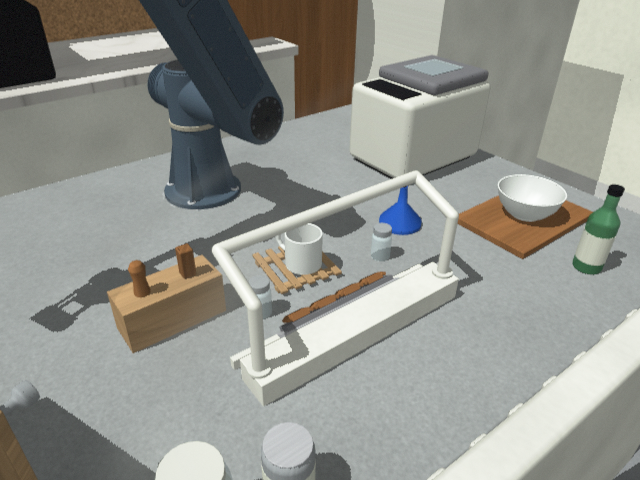

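View pics/top0.png

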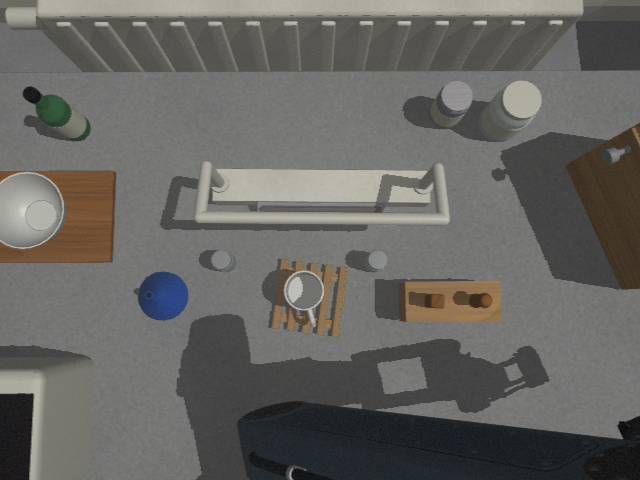

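Scene view: presser (square handle) at about (185,262) with the pestle at (138,278) beside it; top view: presser at (435,301), pestle at (482,300), boxing at x 210-430, y 170-205, pipe along y≈217, shakers at (222,260) and (377,260).

```bash
cat > h.py <<'E'
import numpy as np,cv2
from rig import viewer,readout
def cloud(n,d):
    i=viewer.camera_info(n); v,u=np.mgrid[0:480,0:640]
    c=np.stack([(u-i["cx"])/i["fx"]*d,(v-i["cy"])/i["fy"]*d,d],-1)
    return (c-np.array(i["t"]))@np.array(i["R"])
E
python3 - <<'E'
from h import *
def rect(P,m,name):
    q=P[m]; r=cv2.minAreaRect((q[:,:2]*1000).astype(np.float32)); print(name,m.sum(),"rect mm",np.round(r[0],1),np.round(r[1],1),round(r[2],2),"z med",np.round(np.median(q[:,2]),4),"mean",np.round(q.mean(0),4))
for n in("top","scene"):
    f=np.load(f"pics/{n}0.npz");P=cloud(n,f["d"]);z=P[...,2];x=P[...,0];y=P[...,1];ok=f["d"]>0
    print(n,"table z",np.median(z[ok&(x>.3)&(x<.8)&(abs(z)<.02)]))
    R=ok&(x>.2)&(x<.5)&(y>-.5)&(y<-.12)
    rect(P,R&(abs(z-.09)<.005),"racktop"); rect(P,R&(abs(z-.15)<.004),"handletop")
    rect(P,R&(abs(z-.158)<.003),"pestletop")
    B=ok&(x>.4)&(x<.75)&(y>-.32)&(y<.3)
    rect(P,B&(abs(z-.05)<.004),"boxtop")
    rect(P,B&(z>.21)&(z<.25),"pipe")
    m=B&(z>.23)&(z<.25); q=P[m]; k=np.polyfit(q[:,1],q[:,0],1); print("pipe fit x=",k,"ymin/max",q[:,1].min(),q[:,1].max(),"zmax",np.percentile(q[:,2],95))
    rgb=f["p"].astype(int); w=B&(rgb[...,0]-rgb[...,2]>35)&(z>.02)&(z<.12)&(x>.46)
    if n=="scene":
        rect(P,w,"trim"); q=P[w]; c=q.mean(0);e,V=np.linalg.eigh(np.cov((q-c).T)); print(c,np.sqrt(e),V.T)
E
```

```text
top table z -0.00018051431722543082
racktop 3275 rect mm [ 433.7 -286.3] [191.5  79.4] 89.8 z med 0.0895 mean [ 0.4336 -0.2839  0.0895]
handletop 268 rect mm [ 435.  -286.8] [115.3  26.2] 89.81 z med 0.1492 mean [ 0.4345 -0.2695  0.1495]
pestletop 57 rect mm [ 434.8 -329.9] [18.5 20.4] 11.19 z med 0.1569 mean [ 0.4344 -0.3294  0.1569]
boxtop 7332 rect mm [569.7  19.9] [544.8 311.7] 86.72 z med 0.0498 mean [ 0.668  -0.0237  0.0498]
pipe 3809 rect mm [608.8 -24.6] [450.5  84.1] 88.79 z med 0.2329 mean [ 0.5845 -0.0231  0.2309]
pipe fit x= [0.01336917 0.57924837] ymin/max -0.24697301770522878 0.1996162541463679 zmax 0.23730459546235488
scene table z 0.00047652279831682156
racktop 2633 rect mm [ 434.2 -282.8] [191.7  86.7] 89.83 z med 0.09 mean [ 0.4418 -0.2901  0.0899]
handletop 222 rect mm [ 436.7 -283.6] [ 27.4 115.9] 2.07 z med 0.1496 mean [ 0.4392 -0.2748  0.1496]
pestletop 65 rect mm [ 438.  -328.9] [17.9 20.5] 60.16 z med 0.1567 mean [ 0.4378 -0.3282  0.1568]
boxtop 8240 rect mm [566.9 -11.7] [619.2 298.3] 89.05 z med 0.0503 mean [ 0.6621 -0.0444  0.0502]
pipe 3432 rect mm [610.3 -22.6] [450.6  81.5] 88.93 z med 0.2299 mean [ 0.5919 -0.0555  0.2283]
pipe fit x= [0.01300277 0.58442663] ymin/max -0.24604499732337434 0.20326985545517998 zmax 0.23686196711983962
trim 2364 rect mm [ 562.9 -123.4] [442.1 114.8] 61.22 z med 0.0578 mean [ 0.5204 -0.1933  0.0618]
[ 0.52037098 -0.19327599  0.06182787] [0.01692304 0.02445271 0.13924905] [[ 0.37910983 -0.17223557  0.9091813 ]
 [-0.79724874  0.43798458  0.41540819]
 [-0.46975545 -0.88232897  0.02872967]]
```

Run:
```python
from h import *
np.set_printoptions(precision=4,suppress=True)
f=np.load("pics/top0.npz");P=cloud("top",f["d"]);x,y,z=np.moveaxis(P,-1,0);rgb=f["p"].astype(int)
def rect(m,name):
    q=P[m]; r=cv2.minAreaRect((q[:,:2]*1000).astype(np.float32)); print(name,m.sum(),np.round(r[0],1),np.round(r[1],1),round(r[2],2),"mean",q.mean(0))
rect((abs(z-.15)<.004)&(abs(y+.239)<.025)&(abs(x-.434)<.03),"handle")
for a,b in((.0,.16),(-.16,0.0)):
    rect((abs(z-.078)<.006)&(x>.48)&(x<.56)&(y>a)&(y<b),"shaker")
rect((abs(z-.096)<.005)&(x>.38)&(x<.5)&(abs(y)<.1),"mug rim")
# boxing top rear/ends
m=(abs(z-.05)<.003)&(x>.62)&(x<.73)&(y>-.27)&(y<.22); rect(m,"boxtop")
f=np.load("pics/scene0.npz");P=cloud("scene",f["d"]);x,y,z=np.moveaxis(P,-1,0);rgb=f["p"].astype(int)
rect((abs(z-.15)<.004)&(abs(y+.239)<.025)&(abs(x-.434)<.03),"handle")
m=(abs(z-.05)<.003)&(x>.60)&(x<.73)&(y>-.27)&(y<.22); rect(m,"boxtop")
w=(rgb[...,0]-rgb[...,2]>35)&(z>.03)&(z<.12)&(x>.52)&(x<.64)&(y>-.18)&(y<.14)
q=P[w];print("trim",w.sum(),q.min(0),q.max(0),q.mean(0))
n=np.array([-.643,0,.766]);print("along n",np.percentile(q@n,[5,25,50,75,95]))
for y0 in np.arange(-.16,.13,.015):
    s=q[abs(q[:,1]-y0)<.0075]
    if len(s)>4: print(round(y0,3),len(s),"n max",np.percentile(s@n,95), "upslope", np.percentile(s@[.766,0,.643],[5,95]), s.mean(0))
```

```text
handle 181 [ 434.2 -241.6] [24.6 24.7] 88.71 mean [ 0.4342 -0.2414  0.1491]
shaker 4 [488.5  19.4] [ 5.2 37.7] 15.6 mean [0.4864 0.0232 0.0785]
shaker 298 [496.1 -89.1] [ 38.1 148.6] 24.29 mean [ 0.5181 -0.1378  0.0774]
mug rim 240 [456.4  10.5] [78.3 78.3] 78.77 mean [0.4565 0.0112 0.0953]
boxtop 6393 [668.1 -25.6] [466.3  91.6] 89.78 mean [ 0.6717 -0.0258  0.0499]
handle 135 [ 435.  -238.9] [25.8 27.9] 87.43 mean [ 0.4365 -0.2397  0.1494]
boxtop 7342 [657.7 -24.1] [463.7 115.5] 89.26 mean [ 0.6745 -0.0418  0.0502]
trim 783 [ 0.6001 -0.1415  0.0334] [0.6256 0.0975 0.063 ] [ 0.6176 -0.0313  0.0548]
along n [-0.3624 -0.3583 -0.3549 -0.3517 -0.3493]
-0.145 17 n max -0.35276694365179967 upslope [0.4925 0.509 ] [ 0.612  -0.1386  0.0501]
-0.13 64 n max -0.34858666207961647 upslope [0.4941 0.5112] [ 0.6152 -0.1299  0.0546]
-0.115 65 n max -0.3486536174170178 upslope [0.501  0.5123] [ 0.6175 -0.115   0.0553]
-0.1 58 n max -0.3487324713374667 upslope [0.5049 0.5121] [ 0.6179 -0.1001  0.0556]
-0.085 28 n max -0.3519494878803259 upslope [0.4977 0.5113] [ 0.6169 -0.0842  0.0536]
-0.07 64 n max 
[... 288 characters left out ...]
[0.4946 0.5123] [ 0.6171 -0.0241  0.0536]
-0.01 59 n max -0.3495941493811472 upslope [0.4955 0.5126] [ 0.6165 -0.0097  0.0543]
0.005 51 n max -0.349311746721313 upslope [0.5019 0.5131] [0.6186 0.005  0.0553]
0.02 52 n max -0.34959572970795816 upslope [0.5023 0.5138] [0.6194 0.0194 0.0555]
0.035 27 n max -0.35165011107744854 upslope [0.5032 0.5123] [0.6186 0.0358 0.0545]
0.05 51 n max -0.34975294644964805 upslope [0.4933 0.5135] [0.6164 0.0496 0.0539]
0.065 51 n max -0.34974919594197706 upslope [0.5033 0.5138] [0.6193 0.0643 0.0554]
0.08 45 n max -0.3500574363865657 upslope [0.5036 0.5137] [0.6202 0.0792 0.0555]
0.095 13 n max -0.3542830610781225 upslope [0.5075 0.5126] [0.6212 0.0918 0.0547]
```

{"name": "send_rows", "arguments": {"moves": [[0.25,-0.11,0,0,0,0.06],[0.5,-0.22,0,0,0,0.12],[0.75,-0.34,0,0,0,0.18],[0.975,-0.455,0,0,0,0.2488],[0.975,-0.455,0,0,0,0.2488],[0.975,-0.455,0,0,0,0.2488],[0.975,-0.455,0,0,0,0.2488],[0.975,-0.455,0,0,0,0.2488]], "grip": 0.8}}

```text
time_s: 0.9
position: [0.4201, -0.3798, 0.2223]
tcp_rot: [[1.0, 0.001, -0.001], [0.001, -1.0, -0.0], [-0.001, 0.0, -1.0]]
force: [0.7, -0.2, 0.2]
opening: 0.806
grasp_force: 0.0
```

```bash
cat >> h.py <<'E'
import json,os
from scipy.spatial.transform import Rotation as Ro
np.set_printoptions(precision=4,suppress=True)
def Rl(lean,yaw=0): # tool x ahead, leaned so that z points forward by lean degrees, yawed about world z
    return Ro.from_euler('z',yaw,degrees=True)*Ro.from_euler('y',-lean,degrees=True)*Ro.from_matrix(np.diag([1.,-1,-1]))
def load():
    if os.path.exists("c.json"): j=json.load(open("c.json")); return np.array(j[0]),Ro.from_quat(j[1])
    return np.array([.238,-.578,.223]),Rl(0,22.391)
def app(row): # record the row sent
    p,R=load(); row=np.array(row,float); p=p+R.apply(row[:3]*.25); R=R*Ro.from_rotvec(row[3:]*np.pi/2)
    json.dump([p.tolist(),R.as_quat().tolist()],open("c.json","w"))
def rel(p,R): # row for target
    p0,R0=load(); return np.r_[R0.inv().apply(np.array(p)-p0)/.25,(R0.inv()*R).as_rotvec()/(np.pi/2)]
def show():
    s=readout.read_state(); p,R=load(); m=Ro.from_matrix(s["tcp_rot"])
    print("t",s["time_s"],"p",s["position"],"err",s["position"]-p,"rot err deg",np.degrees((m*R.inv()).as_rotvec()),"F",s["force"],"open",s["opening"],"gf",s["grasp_force"]); return s
E
python3 -c "
from h import *
app([0.975,-0.455,0,0,0,0.2488]);show();print(load()[0],rel([.435,-.2402,.223],Rl(0)),rel([.435,-.2402,.106],Rl(0)))
p,d=viewer.capture('wrist');cv2.imwrite('pics/w1.png',p[...,::-1])"
```

```text
t 0.9 p [ 0.4201 -0.3798  0.2223] err [ 0.0001  0.0002 -0.0007] rot err deg [-0.0137  0.0382  0.0733] F [ 0.6737 -0.2281  0.2478] open 0.8056430954350287 gf 0.0
[ 0.42  -0.38   0.223] [ 0.0598 -0.5591  0.      0.      0.     -0.    ] [ 0.0598 -0.5591  0.468   0.      0.     -0.    ]
```

{"name": "send_rows", "arguments": {"moves": [[0.02,-0.18,0,0,0,0],[0.04,-0.36,0,0,0,0],[0.06,-0.56,0,0,0,0],[0.06,-0.56,0,0,0,0],[0.06,-0.56,0,0,0,0]]}}

```text
time_s: 1.45
position: [0.4348, -0.2404, 0.2227]
tcp_rot: [[1.0, 0.0, 0.0], [0.0, -1.0, -0.001], [0.0, 0.001, -1.0]]
force: [0.8, 0.0, -0.1]
opening: 0.795
grasp_force: 0.0
```

```bash
python3 -c "
from h import *
app([0.06,-0.56,0,0,0,0]);s=show()
p,d=viewer.capture('wrist');cv2.imwrite('pics/w2.png',p[...,::-1])
i=viewer.camera_info('wrist');T=np.array(i['tool_from_camera']);v,u=np.mgrid[0:480,0:640]
c=np.stack([(u-i['cx'])/i['fx']*d,(v-i['cy'])/i['fy']*d,d],-1)
W=(c@T[:3,:3].T+T[:3,3])@np.array(s['tcp_rot']).T+s['position']
m=(d>0)&(abs(W[...,2]-.15)<.004)&(abs(W[...,0]-.435)<.03)&(abs(W[...,1]+.24)<.03)
q=W[m];print(m.sum(),q.mean(0),cv2.minAreaRect((q[:,:2]*1000).astype(np.float32)))
"
```

```text
t 1.45 p [ 0.4348 -0.2404  0.2227] err [-0.0002 -0.0004 -0.0003] rot err deg [-0.0527 -0.0109  0.0074] F [ 0.7939  0.0086 -0.0938] open 0.7950175113864765 gf 0.0
1563 [ 0.4347 -0.2411  0.1492] ((433.8886413574219, -241.0841522216797), (25.98499298095703, 26.29283332824707), 86.07535552978516)
```

View pics/w2.png

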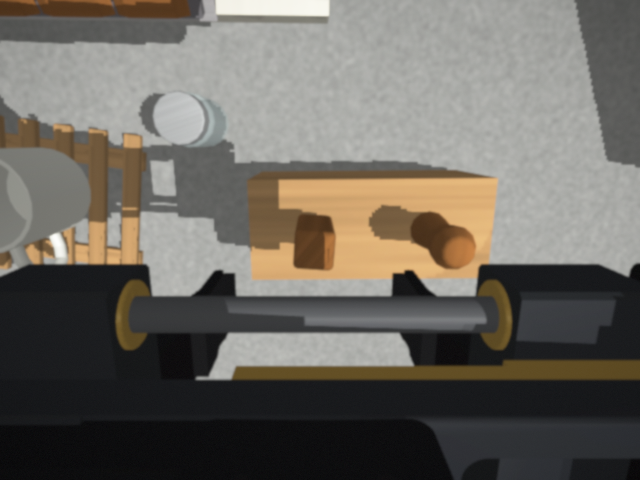

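Wrist view: the handle stands at (314,242) midway between the open fingers, turned about -4 degrees; the pestle at (445,240) is clear. Going down and gripping.

{"name": "send_rows", "arguments": {"moves": [[-0.003,0.004,0.1,0,0,0.0435],[-0.003,0.004,0.2,0,0,0.0435],[-0.003,0.004,0.3,0,0,0.0435],[-0.003,0.004,0.38,0,0,0.0435],[-0.003,0.004,0.44,0,0,0.0435],[-0.003,0.004,0.468,0,0,0.0435],[-0.003,0.004,0.468,0,0,0.0435],[-0.003,0.004,0.468,0,0,0.0435]]}}

```text
time_s: 2.3
position: [0.4347, -0.2421, 0.1059]
tcp_rot: [[0.998, -0.07, 0.001], [-0.07, -0.998, -0.001], [0.001, 0.001, -1.0]]
force: [-0.1, 0.3, 0.8]
opening: 0.801
grasp_force: 0.0
```

{"name": "send_rows", "arguments": {"moves": [[0,0,0,0,0,0],[0,0,0,0,0,0],[0,0,0,0,0,0],[0,0,0,0,0,0],[0,0,0,0,0,0],[0,0,0,0,0,0],[0,0,0,0,0,0],[0,0,0,0,0,0]], "grip": 0}}

```text
time_s: 3.1
position: [0.4344, -0.2408, 0.1056]
tcp_rot: [[0.998, -0.068, -0.0], [-0.068, -0.998, 0.0], [-0.0, -0.0, -1.0]]
force: [-0.4, 0.5, 0.8]
opening: 0.299
grasp_force: 30.0
```

```bash
python3 -c "
from h import *
app([-0.003, 0.004, 0.468, 0, 0, 0.0435]);s=show()
p,R=load();print(rel(p+[0,0,.16],R))"
```

```text
t 3.1 p [ 0.4344 -0.2408  0.1056] err [ 0.0001  0.0002 -0.0004] rot err deg [ 0.0052  0.0001 -0.0026] F [-0.3612  0.5175  0.8113] open 0.2991888924246553 gf 29.998500330839306
[ 0.    0.   -0.64  0.    0.    0.  ]
```

{"name": "send_rows", "arguments": {"moves": [[0,0,-0.06,0,0,0],[0,0,-0.18,0,0,0],[0,0,-0.34,0,0,0],[0,0,-0.5,0,0,0],[0,0,-0.6,0,0,0],[0,0,-0.64,0,0,0],[0,0,-0.64,0,0,0],[0,0,-0.64,0,0,0]]}}

```text
time_s: 3.9
position: [0.4335, -0.2401, 0.2641]
tcp_rot: [[0.998, -0.068, -0.002], [-0.068, -0.998, 0.002], [-0.002, -0.002, -1.0]]
force: [-0.1, 0.4, -0.8]
opening: 0.293
grasp_force: 30.0
```

```bash
python3 -c "
from h import *
app([0,0,-.64,0,0,0]);s=show()
p,R=load();print(rel([.45,-.01,p[2]],Rl(20,-.77)))"
```

```text
t 3.9 p [ 0.4335 -0.2401  0.2641] err [-0.0008  0.0009 -0.0019] rot err deg [ 0.115   0.1306 -0.0017] F [-0.1107  0.3798 -0.8051] open 0.29270197265694997 gf 29.99833487905562
[-0.0004 -0.926   0.      0.0061  0.2222 -0.0346]
```

{"name": "send_rows", "arguments": {"moves": [[0,-0.1,0,0,0.03,-0.004],[0,-0.24,0,0,0.06,-0.01],[0,-0.38,0,0,0.1,-0.015],[0,-0.52,0,0,0.14,-0.02],[0,-0.66,0,0,0.17,-0.027],[0,-0.8,0,0,0.2,-0.032],[0,-0.9,0,0.006,0.222,-0.0346],[0,-0.926,0,0.006,0.222,-0.0346],[0,-0.926,0,0.006,0.222,-0.0346],[0,-0.926,0,0.006,0.222,-0.0346]]}}

```text
time_s: 4.9
position: [0.4507, -0.0106, 0.2651]
tcp_rot: [[0.94, -0.014, 0.341], [-0.013, -1.0, -0.005], [0.341, 0.001, -0.94]]
force: [0.3, -1.2, -1.5]
opening: 0.298
grasp_force: 30.0
```

```bash
python3 -c "
from h import *
app([0, -0.926, 0, 0.006, 0.222, -0.0346]);s=show()
R=Rl(40,-.77);zt=R.as_matrix()[:,2]
for off in (.10,.05,.03):
    tip=np.array([.608+.0134*(.078+.024),.078,.0543])-zt*off
    print(off,tip,tip-zt*.0906,rel(tip-zt*.0906,R))"
```

```text
t 4.9 p [ 0.4507 -0.0106  0.2651] err [ 0.0005 -0.0006 -0.0009] rot err deg [-0.0198  0.0583 -0.0122] F [ 0.3248 -1.1561 -1.4792] open 0.297607548226947 gf 29.998307400383055
0.1 [0.5451 0.0789 0.1309] [0.4869 0.0796 0.2003] [ 0.0438 -0.3606  0.2955  0.0001  0.2224  0.    ]
0.05 [0.5772 0.0784 0.0926] [0.519  0.0792 0.162 ] [ 0.1123 -0.3607  0.4834  0.0001  0.2224  0.    ]
0.03 [0.5901 0.0783 0.0773] [0.5319 0.079  0.1467] [ 0.1397 -0.3607  0.5586  0.0001  0.2224  0.    ]
```

{"name": "send_rows", "arguments": {"moves": [[0,-0.08,0,0,0.05,0],[0.01,-0.16,0.05,0,0.1,0],[0.02,-0.24,0.12,0,0.15,0],[0.03,-0.31,0.2,0,0.19,0],[0.044,-0.36,0.27,0,0.2224,0],[0.044,-0.36,0.2955,0,0.2224,0],[0.044,-0.36,0.2955,0,0.2224,0],[0.044,-0.36,0.2955,0,0.2224,0]]}}

```text
time_s: 5.7
position: [0.4857, 0.0938, 0.2261]
tcp_rot: [[0.784, 0.047, 0.619], [-0.012, -0.996, 0.091], [0.621, -0.079, -0.78]]
force: [0.0, 0.5, -0.7]
opening: 0.298
grasp_force: 30.0
```

```bash
python3 -c "
from h import *
app([0.044, -0.36, 0.2955, 0, 0.2224, 0]);s=show()
p,d=viewer.capture('wrist');cv2.imwrite('pics/w3.png',p[...,::-1])
i=viewer.camera_info('wrist');T=np.array(i['tool_from_camera']);v,u=np.mgrid[0:480,0:640]
c=np.stack([(u-i['cx'])/i['fx']*d,(v-i['cy'])/i['fy']*d,d],-1)
W=(c@T[:3,:3].T+T[:3,3])@np.array(s['tcp_rot']).T+s['position']
rgb=p.astype(int);w=(d>0)&(rgb[...,0]-rgb[...,2]>30)&(W[...,0]>.57)&(W[...,0]<.65)&(W[...,2]<.09)
q=W[w];q=q[:, :];M=Rl(40,-.77).as_matrix();c0=np.array([.608,-.024,.0543]);b=(q-c0)@M*1000
print(w.sum(),'local tool-frame mm (x upslope,y right,z into)')
for y0 in range(-120,130,12):
    k=b[abs(b[:,1]-y0)<6]
    if len(k)>20: print(y0,len(k),'x',np.percentile(k[:,0],[3,97]),'z',np.percentile(k[:,2],[10,50]))
"
```

```text
t 5.7 p [0.4857 0.0938 0.2261] err [-0.0012  0.0143  0.0258] rot err deg [4.4923 1.5615 3.5079] F [ 0.0044  0.5087 -0.6515] open 0.29770880930327315 gf 29.997797885444015
9924 local tool-frame mm (x upslope,y right,z into)
-120 153 x [-49.5176   9.3011] z [2.4943 4.1997]
-108 313 x [-13.4208   9.4936] z [-0.6925  0.5226]
-96 325 x [-13.4743   9.5173] z [-0.8366  0.2021]
-84 327 x [-13.3305   9.4808] z [-0.8609  0.2415]
-72 312 x [-13.1766   9.3854] z [-0.6352  0.638 ]
-60 292 x [-12.782    9.3333] z [2.7988 4.2947]
-48 344 x [-13.3193   9.418 ] z [-0.6637  0.6477]
-36 341 x [-13.2192   9.5831] z [-0.7967  0.1898]
-24 341 x [-13.0773   9.6008] z [-0.8367  0.2547]
-12 320 x [-12.8035   9.6294] z [-0.4574  0.8237]
0 311 x [-13.0194   9.2743] z [2.8095 4.6202]
12 359 x [-13.122    9.5211] z [-0.2251  1.0979]
24 357 x [-13.0585   9.5379] z [-0.3391  0.6495]
36 357 x [-12.8872   9.6797] z [-0.4829  0.5879]
48 324 x [-13.0321   9.6378] z [-0.0782  1.1121]
60 317 x [-12.757    9.3364] z [2.9857 4.5081]
72 387 x [-13.0134   9.6012] z [-0.3903  0.9868]
84 360 x [-13.0513   9.5492] z [-0.4606  0.6458]
96 389 x [-13.1005   9.6263] z [-0.5939  0.5557]
108 322 x [-12.8947   9.6442] z [-0.3759  0.9178]
120 77 x [-12.7258   9.5051] z [3.0712 4.385 ]
```

View pics/w3.png

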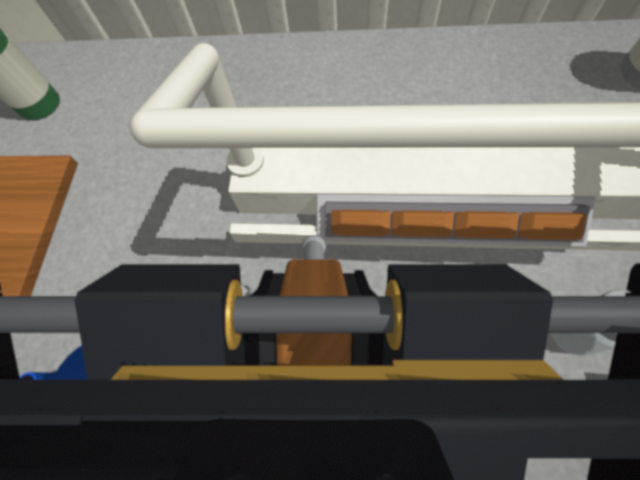

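Wrist view: the four trim pieces lie in the grey channel at about (362,222) to (553,227), the ball at (314,245) is left of them and below the pipe; the arm is short of the commanded pose.

{"name": "send_rows", "arguments": {"moves": [[0,0,0,0,0,0]]}}

```text
time_s: 5.85
position: [0.485, 0.0941, 0.2258]
tcp_rot: [[0.785, 0.046, 0.617], [-0.013, -0.996, 0.091], [0.619, -0.079, -0.781]]
force: [-0.6, -0.5, -1.5]
opening: 0.301
grasp_force: 30.0
```

```bash
python3 -c "
from h import *
s=show();print(s['joint_positions'],s['qvel'])"
```

```text
t 5.85 p [0.485  0.0941 0.2258] err [-0.0019  0.0146  0.0255] rot err deg [4.5293 1.6894 3.4986] F [-0.6254 -0.4665 -1.5281] open 0.30073173173681816 gf 29.99845939921215
[ -8.8313  13.5495 129.4026  91.5531  10.6455  -7.8881] [ 0.0708 -0.9277 -0.0102 -2.9324  0.063   1.5684]
```

```bash
cat >> h.py <<'E'
def sync():
    s=readout.read_state(); json.dump([s["position"].tolist(),Ro.from_matrix(s["tcp_rot"]).as_quat().tolist()],open("c.json","w"))
B=Rl(40,-.77).as_matrix(); C0=np.array([.608,-.024,.0543])
TL=.0906; RT=Rl(41,6)
def goal(bx,by,bz): # tip in local trim frame: bx up-slope, by to robot's left, bz outward (m); 0 = out face
    tip=C0+B@np.array([bx-.0018,-by,-bz]); return tip-RT.as_matrix()[:,2]*TL
def tip():
    s=readout.read_state(); t=s["position"]+s["tcp_rot"][:,2]*TL; b=B.T@(t-C0); return np.array([b[0]+.0018,-b[1],-b[2]])*1000
E
python3 -c "
from h import *
sync();print('tip mm',tip())
for z in (.09,.05,.015): print(z,goal(0,.102,z),rel(goal(0,.102,z),RT))"
```

```text
tip mm [ 13.8251 125.3958 121.3494]
0.09 [0.491  0.0726 0.1905] [-0.0673  0.0979  0.1176 -0.0152  0.0276 -0.0608]
0.05 [0.5167 0.0722 0.1598] [-0.0624  0.1138  0.2767 -0.0152  0.0276 -0.0608]
0.015 [0.5392 0.0719 0.133 ] [-0.0581  0.1277  0.4159 -0.0152  0.0276 -0.0608]
```

{"name": "send_rows", "arguments": {"moves": [[-0.02,0.03,0.02,-0.005,0.009,-0.02],[-0.04,0.06,0.06,-0.01,0.018,-0.04],[-0.067,0.098,0.1176,-0.0152,0.0276,-0.0608],[-0.066,0.105,0.18,-0.0152,0.0276,-0.0608],[-0.064,0.11,0.24,-0.0152,0.0276,-0.0608],[-0.0624,0.114,0.2767,-0.0152,0.0276,-0.0608],[-0.0624,0.114,0.2767,-0.0152,0.0276,-0.0608],[-0.0624,0.114,0.2767,-0.0152,0.0276,-0.0608]]}}

```text
time_s: 6.65
position: [0.5164, 0.0732, 0.1603]
tcp_rot: [[0.75, 0.107, 0.653], [0.08, -0.994, 0.071], [0.657, -0.001, -0.754]]
force: [-0.2, 0.2, -2.4]
opening: 0.293
grasp_force: 30.0
```

```bash
python3 -c "
from h import *
app([-0.0624, 0.114, 0.2767, -0.0152, 0.0276, -0.0608]);s=show();print(s['joint_positions'],'tip',tip())
p,d=viewer.capture('wrist');cv2.imwrite('pics/w4.png',p[...,::-1])
for z in (.015,.005,0,-.004): print(z,rel(goal(0,.098,z),RT))"
```

```text
t 6.65 p [0.5164 0.0732 0.1603] err [-0.0004  0.001   0.0005] rot err deg [ 0.0357 -0.0297  0.1376] F [-0.1752  0.2287 -2.405 ] open 0.29277683001398064 gf 29.998420332558453
[-10.9769  27.162  131.9699 148.6213  21.8329 -73.5422] tip [  0.0437 103.1238  50.6414]
0.015 [-0.0043  0.0263  0.1383 -0.     -0.      0.    ]
0.005 [-0.0052  0.0293  0.1782 -0.     -0.      0.    ]
0 [-0.0056  0.0309  0.1981 -0.     -0.      0.    ]
-0.004 [-0.0059  0.0321  0.2141 -0.     -0.      0.    ]
```

View pics/w4.png

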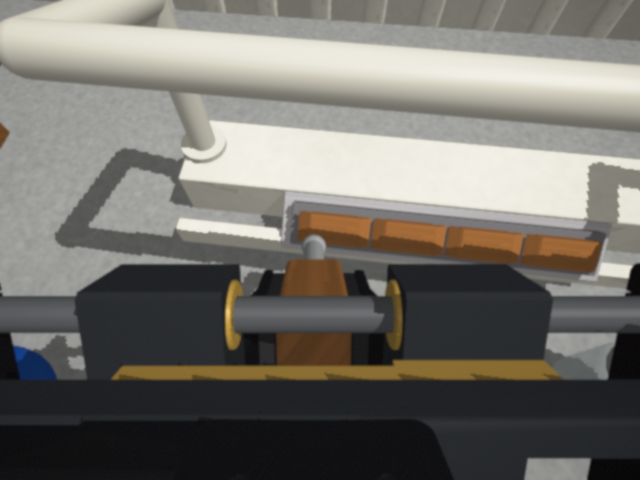

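Ball at (314,245), in line with the left piece's (335,228) left part and below the pipe. Descending.

{"name": "send_rows", "arguments": {"moves": [[-0.001,0.006,0.03,0,0,0],[-0.002,0.012,0.06,0,0,0],[-0.003,0.018,0.09,0,0,0],[-0.004,0.024,0.12,0,0,0],[-0.0043,0.0263,0.138,0,0,0],[-0.0045,0.027,0.148,0,0,0],[-0.005,0.028,0.158,0,0,0],[-0.005,0.029,0.168,0,0,0],[-0.005,0.029,0.178,0,0,0],[-0.005,0.029,0.178,0,0,0]]}}

```text
time_s: 7.7
position: [0.5453, 0.0693, 0.126]
tcp_rot: [[0.749, 0.107, 0.653], [0.08, -0.994, 0.07], [0.657, -0.0, -0.754]]
force: [-0.6, 0.1, -1.1]
opening: 0.299
grasp_force: 30.0
```

```bash
python3 -c "
from h import *
app([-0.005, 0.029, 0.178, 0,0,0]);s=show();print('tip',tip())
for z in (0,-.006): print(z,rel(goal(0,.098,z),RT))"
```

```text
t 7.7 p [0.5453 0.0693 0.126 ] err [-0.0003  0.0014  0.0005] rot err deg [ 0.0193 -0.0847  0.1333] F [-0.621   0.1101 -1.0556] open 0.29936024467896033 gf 29.99856139300391
tip [ 0.2808 99.6386  5.674 ]
0 [-0.0006  0.0019  0.0201 -0.     -0.      0.    ]
-0.006 [-0.0011  0.0037  0.0441 -0.     -0.      0.    ]
```

{"name": "send_rows", "arguments": {"moves": [[0,0.001,0.006,0,0,0],[0,0.001,0.012,0,0,0],[-0.0006,0.002,0.018,0,0,0],[-0.0006,0.002,0.024,0,0,0],[-0.0006,0.002,0.028,0,0,0],[-0.0006,0.002,0.028,0,0,0]]}}

```text
time_s: 8.3
position: [0.5496, 0.0692, 0.1207]
tcp_rot: [[0.75, 0.106, 0.653], [0.08, -0.994, 0.07], [0.657, -0.0, -0.754]]
force: [-0.3, -0.4, 0.5]
opening: 0.295
grasp_force: 30.0
```

```bash
python3 -c "
from h import *
app([-0.0006, 0.002, 0.028, 0,0,0]);s=show();print('tip',tip(),'Fn',-s['force']@B[:,2])"
```

```text
t 8.3 p [0.5496 0.0692 0.1207] err [-0.0005  0.0013  0.0006] rot err deg [ 0.0246 -0.0752  0.11  ] F [-0.2636 -0.429   0.4807] open 0.2946373971603888 gf 29.998854235745966
tip [ 0.1349 99.5692 -1.0992] Fn 0.5339695774993825
```

{"name": "send_rows", "arguments": {"moves": [[0,0,0.004,0,0,0],[0,0,0.008,0,0,0],[0,0,0.008,0,0,0]]}}

```text
time_s: 8.6
position: [0.551, 0.0693, 0.1191]
tcp_rot: [[0.75, 0.106, 0.653], [0.08, -0.994, 0.07], [0.657, -0.0, -0.754]]
force: [-1.0, -1.2, 0.4]
opening: 0.296
grasp_force: 30.0
```

{"name": "send_rows", "arguments": {"moves": [[0,0,0.004,0,0,0],[0,0,0.008,0,0,0],[0,0,0.008,0,0,0]]}}

```text
time_s: 8.9
position: [0.5523, 0.0694, 0.1175]
tcp_rot: [[0.75, 0.107, 0.653], [0.08, -0.994, 0.07], [0.657, -0.0, -0.754]]
force: [-1.1, -2.0, 0.1]
opening: 0.298
grasp_force: 30.0
```

```bash
python3 -c "
from h import *
app([0,0,.016,0,0,0]);s=show();print('tip',tip(),'Fn',-s['force']@B[:,2])"
```

```text
t 8.9 p [0.5523 0.0694 0.1175] err [-0.0004  0.0013  0.0005] rot err deg [ 0.0154 -0.0661  0.1181] F [-1.0682 -1.9523  0.1141] open 0.29842980691038623 gf 30.000389961060137
tip [ 0.2052 99.8312 -5.2878] Fn 0.7571114423654178
```

{"name": "send_rows", "arguments": {"moves": [[0,0,0.004,0,0,0],[0,0,0.006,0,0,0]]}}

```text
time_s: 9.1
position: [0.5526, 0.0697, 0.1169]
tcp_rot: [[0.749, 0.106, 0.654], [0.08, -0.994, 0.07], [0.657, -0.001, -0.754]]
force: [-7.6, -3.8, 8.7]
opening: 0.297
grasp_force: 30.0
```

{"name": "send_rows", "arguments": {"moves": [[0,0,0.004,0,0,0],[0,0,0.006,0,0,0]]}}

```text
time_s: 9.3
position: [0.5527, 0.0698, 0.1166]
tcp_rot: [[0.749, 0.105, 0.654], [0.079, -0.994, 0.07], [0.658, -0.001, -0.753]]
force: [-13.5, -6.4, 18.1]
opening: 0.299
grasp_force: 30.0
```

```bash
python3 -c "
from h import *
app([0,0,.012,0,0,0]);s=show();print('tip',tip(),'Fn',-s['force']@B[:,2])
p,d=viewer.capture('wrist');cv2.imwrite('pics/w5.png',p[150:350,200:640][...,::-1])"
```

```text
t 9.3 p [0.5527 0.0698 0.1166] err [-0.002   0.0014  0.0018] rot err deg [ 0.0764 -0.1268  0.0349] F [-13.5024  -6.4309  18.0979] open 0.29920476017563236 gf 30.008042729459703
tip [ -0.0433 100.2094  -6.2412] Fn 22.48664069545783
```

View pics/w5.png

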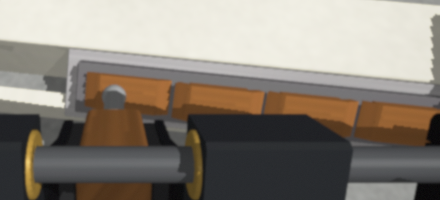

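The left piece sits flush home under the ball (113,97), the other three still out; the hard stop was felt at 6.1 mm, as expected. Easing to about 10 N and starting the pass.

```bash
python3 -c "
from h import *
p,R=load(); t=p+R.as_matrix()[:,2]*TL; b=B.T@(t-C0);cb=np.array([b[0]+.0018,-b[1],-b[2]]);print('cmd tip',cb*1000)
for dz in (.0012,): print(rel(p-B[:,2]*dz,R))
print(rel(p-B[:,2]*.0012+B[:,1]*.03,R), rel(p+B[:,1]*.03,R))"
```

```text
cmd tip [ 0.1298 98.66   -8.9433]
[ 0.0001 -0.0004 -0.0048  0.      0.      0.    ]
[-0.0106  0.1188 -0.0141  0.      0.      0.    ] [-0.0107  0.1192 -0.0093  0.      0.      0.    ]
```

{"name": "send_rows", "arguments": {"moves": [[0,0,-0.0048,0,0,0],[-0.0009,0.005,-0.0052,0,0,0],[-0.0016,0.0149,-0.006,0,0,0],[-0.0025,0.0248,-0.0067,0,0,0],[-0.0033,0.0347,-0.0075,0,0,0],[-0.0042,0.0446,-0.0083,0,0,0]]}}

```text
time_s: 9.95
position: [0.5521, 0.0609, 0.1167]
tcp_rot: [[0.748, 0.114, 0.654], [0.086, -0.993, 0.075], [0.658, -0.0, -0.753]]
force: [-4.6, 5.6, 4.6]
opening: 0.295
grasp_force: 30.0
```

```bash
python3 -c "
from h import *
app([-0.0042, 0.0446, -0.0083, 0, 0, 0]);s=show();print('tip',tip(),'Fn',-s['force']@B[:,2])"
```

```text
t 9.95 p [0.5521 0.0609 0.1167] err [-0.0016  0.0039  0.0011] rot err deg [ 0.0257 -0.1306  0.5391] F [-4.5955  5.6203  4.5575] open 0.29455122694931923 gf 30.013968492276035
tip [-0.3911 91.7657 -5.7864] Fn 6.493445409310758
```

{"name": "send_rows", "arguments": {"moves": [[-0.0009,0.0099,-0.0002,0,0,0],[-0.0018,0.0198,-0.0005,0,0,0],[-0.0027,0.0298,-0.001,0,0,0],[-0.0035,0.0397,-0.0016,0,0,0],[-0.0044,0.0496,-0.0023,0,0,0],[-0.0053,0.0595,-0.003,0,0,0],[-0.0062,0.0694,-0.0038,0,0,0],[-0.0071,0.0793,-0.0046,0,0,0],[-0.008,0.0893,-0.0054,0,0,0],[-0.0089,0.0992,-0.0062,0,0,0]]}}

```text
time_s: 10.95
position: [0.5531, 0.0344, 0.1159]
tcp_rot: [[0.749, 0.11, 0.653], [0.083, -0.994, 0.072], [0.657, -0.0, -0.754]]
force: [-1.4, 7.3, -0.7]
opening: 0.297
grasp_force: 30.0
```

```bash
python3 -c "
from h import *
app([-0.0089, 0.0992, -0.0062, 0, 0, 0]);s=show();print('tip',tip(),'Fn',-s['force']@B[:,2])"
```

```text
t 10.95 p [0.5531 0.0344 0.1159] err [-0.0005  0.0023  0.0005] rot err deg [ 0.014  -0.0866  0.3139] F [-1.3962  7.2543 -0.6625] open 0.296913033463705 gf 30.017220805602847
tip [ 0.1319 65.0003 -7.3739] Fn 0.4525377431587269
```

{"name": "send_rows", "arguments": {"moves": [[-0.0005,0.002,-0.0045,0,0,0],[-0.0013,0.0099,-0.006,0,0,0],[-0.0022,0.0198,-0.0068,0,0,0],[-0.0031,0.0298,-0.0076,0,0,0],[-0.004,0.0397,-0.0084,0,0,0]]}}

```text
time_s: 11.45
position: [0.5516, 0.025, 0.117]
tcp_rot: [[0.749, 0.111, 0.653], [0.084, -0.994, 0.074], [0.658, -0.0, -0.753]]
force: [-1.8, 5.8, 1.1]
opening: 0.299
grasp_force: 30.0
```

```bash
python3 -c "
from h import *
app([-0.004, 0.0397, -0.0084, 0, 0, 0]);s=show();print('tip',tip(),'Fn',-s['force']@B[:,2])"
```

```text
t 11.45 p [0.5516 0.025  0.117 ] err [-0.0009  0.0029  0.0008] rot err deg [ 0.0413 -0.1103  0.3931] F [-1.8325  5.7682  1.0982] open 0.2991181405458903 gf 30.01341440132819
tip [-0.1637 55.6586 -5.5624] Fn 2.0688993859427365
```

{"name": "send_rows", "arguments": {"moves": [[-0.0009,0.0099,-0.0004,0,0,0],[-0.0018,0.0198,-0.0004,0,0,0],[-0.0027,0.0298,0.0004,0,0,0],[-0.0035,0.0397,0.0012,0,0,0],[-0.0044,0.0496,0.0012,0,0,0],[-0.0053,0.0595,0.0005,0,0,0],[-0.0062,0.0694,-0.0002,0,0,0],[-0.0071,0.0793,-0.001,0,0,0]]}}

```text
time_s: 12.25
position: [0.5511, 0.0059, 0.1163]
tcp_rot: [[0.749, 0.112, 0.653], [0.084, -0.994, 0.075], [0.657, -0.001, -0.754]]
force: [-5.5, 6.7, 6.9]
opening: 0.296
grasp_force: 30.0
```

```bash
python3 -c "
from h import *
app([-0.0071, 0.0793, -0.001, 0, 0, 0]);s=show();print('tip',tip(),'Fn',-s['force']@B[:,2])"
```

```text
t 12.25 p [0.5511 0.0059 0.1163] err [-0.002   0.0038  0.001 ] rot err deg [ 0.0891 -0.0791  0.445 ] F [-5.542   6.7295  6.941 ] open 0.29562592167499147 gf 30.026022569545603
tip [-0.8776 36.7423 -5.9242] Fn 8.937266604337804
```

{"name": "send_rows", "arguments": {"moves": [[-0.0004,0.0099,-0.0008,0,0,0],[-0.0008,0.0198,-0.0016,0,0,0],[-0.0015,0.0298,-0.0023,0,0,0],[-0.002,0.0397,-0.0031,0,0,0],[-0.0026,0.0496,-0.0039,0,0,0],[-0.0034,0.0595,-0.0047,0,0,0],[-0.0043,0.0694,-0.0055,0,0,0],[-0.0052,0.0793,-0.0066,0,0,0],[-0.006,0.0893,-0.0086,0,0,0],[-0.007,0.0992,-0.0106,0,0,0],[-0.0079,0.1091,-0.0128,0,0,0],[-0.0088,0.119,-0.0143,0,0,0]]}}

```text
time_s: 13.45
position: [0.5526, -0.0269, 0.1173]
tcp_rot: [[0.749, 0.107, 0.654], [0.081, -0.994, 0.071], [0.658, 0.0, -0.753]]
force: [-1.8, 3.8, 1.3]
opening: 0.296
grasp_force: 30.0
```

```bash
python3 -c "
from h import *
app([-0.0088, 0.119, -0.0143, 0, 0, 0]);s=show();print('tip',tip(),'Fn',-s['force']@B[:,2])"
```

```text
t 13.45 p [ 0.5526 -0.0269  0.1173] err [0.0004 0.001  0.0008] rot err deg [ 0.0125 -0.1555  0.1633] F [-1.8485  3.849   1.2612] open 0.29618860411329817 gf 30.005800294457003
tip [ 1.4183  3.5967 -6.4226] Fn 2.1874451513910325
```

{"name": "send_rows", "arguments": {"moves": [[-0.0015,0.0099,-0.0008,0,0,0],[-0.0028,0.0198,-0.0016,0,0,0],[-0.004,0.0298,-0.0023,0,0,0],[-0.0055,0.0397,-0.0025,0,0,0],[-0.0066,0.0496,-0.0023,0,0,0],[-0.008,0.0595,-0.0015,0,0,0],[-0.009,0.0694,-0.0005,0,0,0],[-0.01,0.0793,0,0,0,0],[-0.011,0.0893,-0.0008,0,0,0],[-0.012,0.0992,-0.0016,0,0,0]]}}

```text
time_s: 14.45
position: [0.55, -0.0479, 0.1159]
tcp_rot: [[0.749, 0.113, 0.653], [0.083, -0.994, 0.077], [0.657, -0.003, -0.754]]
force: [-7.1, 8.4, 7.7]
opening: 0.296
grasp_force: 30.0
```

```bash
python3 -c "
from h import *
app([-0.012, 0.0992, -0.0016, 0, 0, 0]);s=show();print('tip',tip(),'Fn',-s['force']@B[:,2])"
```

```text
t 14.45 p [ 0.55   -0.0479  0.1159] err [-0.0023  0.0049  0.001 ] rot err deg [ 0.186  -0.0723  0.5094] F [-7.0596  8.4015  7.7223] open 0.2960332943190593 gf 30.03184779547155
tip [ -1.4048 -16.8791  -6.0296] Fn 10.52565252617125
```

{"name": "send_rows", "arguments": {"moves": [[-0.0004,0.0099,-0.0008,0,0,0],[-0.0008,0.0198,-0.0016,0,0,0],[-0.0013,0.0298,-0.0023,0,0,0],[-0.0018,0.0397,-0.0031,0,0,0],[-0.0024,0.0496,-0.0039,0,0,0],[-0.0031,0.0595,-0.0047,0,0,0],[-0.0038,0.0694,-0.0055,0,0,0],[-0.0046,0.0793,-0.0062,0,0,0],[-0.0055,0.0893,-0.0072,0,0,0],[-0.0064,0.0992,-0.0086,0,0,0],[-0.0073,0.1091,-0.0106,0,0,0],[-0.0082,0.119,-0.0128,0,0,0]]}}

```text
time_s: 15.65
position: [0.5507, -0.0806, 0.1164]
tcp_rot: [[0.75, 0.108, 0.652], [0.08, -0.994, 0.072], [0.656, -0.001, -0.755]]
force: [-0.5, -0.1, -2.0]
opening: 0.294
grasp_force: 30.0
```

```bash
python3 -c "
from h import *
app([-0.0082, 0.119, -0.0128, 0, 0, 0]);s=show();print('tip',tip(),'Fn',-s['force']@B[:,2])"
```

```text
t 15.65 p [ 0.5507 -0.0806  0.1164] err [-0.0011  0.0021  0.0004] rot err deg [0.0721 0.0006 0.1737] F [-0.549  -0.0768 -1.9569] open 0.29378626163346405 gf 29.99815051909536
tip [ -0.3698 -50.1059  -6.3871] Fn -1.146929695781708
```

{"name": "send_rows", "arguments": {"moves": [[-0.0009,0.0099,-0.0012,0,0,0],[-0.0018,0.0198,-0.0022,0,0,0],[-0.0026,0.0298,-0.003,0,0,0],[-0.0035,0.0397,-0.0038,0,0,0],[-0.0044,0.0496,-0.0046,0,0,0],[-0.0053,0.0595,-0.0052,0,0,0],[-0.0062,0.0694,-0.0052,0,0,0],[-0.0071,0.0793,-0.0045,0,0,0],[-0.008,0.0893,-0.0037,0,0,0],[-0.0087,0.0992,-0.003,0,0,0],[-0.0094,0.1091,-0.0027,0,0,0],[-0.01,0.119,-0.0035,0,0,0]]}}

```text
time_s: 16.85
position: [0.55, -0.105, 0.1162]
tcp_rot: [[0.748, 0.117, 0.653], [0.084, -0.993, 0.082], [0.658, -0.007, -0.753]]
force: [-9.5, 11.7, 10.7]
opening: 0.295
grasp_force: 30.1
```

```bash
python3 -c "
from h import *
app([-0.01, 0.119, -0.0035, 0, 0, 0]);s=show();print('tip',tip(),'Fn',-s['force']@B[:,2])"
```

```text
t 16.85 p [ 0.55   -0.105   0.1162] err [-0.0025  0.0076  0.0012] rot err deg [ 0.3919 -0.1273  0.7215] F [-9.4501 11.7263 10.7094] open 0.29458161409687456 gf 30.11038893921068
tip [ -0.5872 -73.5052  -6.213 ] Fn 14.37906548912731
```

{"name": "send_rows", "arguments": {"moves": [[-0.0009,0.0099,-0.0018,0,0,0],[-0.0018,0.0198,-0.003,0,0,0],[-0.0026,0.0298,-0.0038,0,0,0],[-0.0035,0.0397,-0.0046,0,0,0],[-0.0044,0.0496,-0.0054,0,0,0],[-0.0053,0.0595,-0.0062,0,0,0],[-0.0062,0.0694,-0.007,0,0,0],[-0.0071,0.0793,-0.0078,0,0,0],[-0.0071,0.0793,-0.0078,0,0,0]]}}

```text
time_s: 17.75
position: [0.5497, -0.1264, 0.1162]
tcp_rot: [[0.749, 0.114, 0.653], [0.082, -0.993, 0.079], [0.657, -0.006, -0.753]]
force: [-9.2, 8.5, 9.7]
opening: 0.298
grasp_force: 30.0
```

```bash
python3 -c "
from h import *
app([-0.0071, 0.0793, -0.0078, 0, 0, 0]);s=show();print('tip',tip(),'Fn',-s['force']@B[:,2])
p,R=load();print([rel(p-RT.as_matrix()[:,2]*z,R) for z in(.1,)])"
```

```text
t 17.75 p [ 0.5497 -0.1264  0.1162] err [-0.0022  0.0061  0.0009] rot err deg [ 0.3306 -0.069   0.5318] F [-9.2468  8.4715  9.6652] open 0.2975060897123196 gf 30.037867419887334
tip [ -0.6514 -95.2677  -6.245 ] Fn 13.420341057296334
[array([ 0. , -0. , -0.4,  0. ,  0. ,  0. ])]
```

```bash
cat >> h.py <<'E'
def trimcheck(name):
    s=readout.read_state();p,d=viewer.capture('wrist');cv2.imwrite(f'pics/{name}.png',p[...,::-1])
    i=viewer.camera_info('wrist');T=np.array(i['tool_from_camera']);v,u=np.mgrid[0:480,0:640]
    c=np.stack([(u-i['cx'])/i['fx']*d,(v-i['cy'])/i['fy']*d,d],-1)
    W=(c@T[:3,:3].T+T[:3,3])@np.array(s['tcp_rot']).T+s['position']; b=(W-C0)@B*1000; r=p.astype(int)
    for k in (-90,-30,30,90):
        m=(d>0)&(abs(b[...,1]-k)<17)&(abs(b[...,0]+1.8)<10)&(abs(b[...,2])<20)&(r[...,0]-r[...,2]>30)
        print(k,m.sum(),np.percentile(b[m][:,2],[10,50,90]) if m.sum()>5 else '')
E
python3 -c "
from h import *
trimcheck('w6')"
```

```text
-90 1271 [4.9904 5.8431 6.6513]
-30 1327 [4.9749 5.8166 6.6559]
30 1386 [5.042  5.8665 6.6986]
90 1013 [5.0859 5.9426 6.752 ]
```

View pics/w6.png

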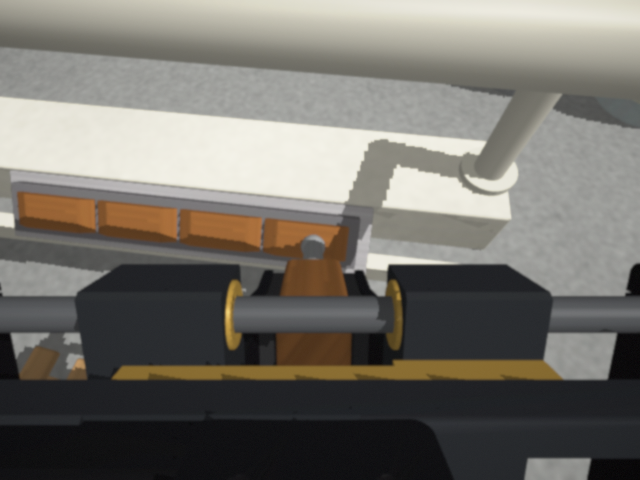

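Wrist view: all four pieces lie level in the channel (50-340, 215-240) and depth puts each 5.8-5.9 mm in. Retreating along the tool axis.

{"name": "send_rows", "arguments": {"moves": [[0,0,-0.006,0,0,0],[0,0,-0.014,0,0,0],[0,0,-0.024,0,0,0],[0,0,-0.05,0,0,0],[0,0,-0.1,0,0,0],[0,0,-0.18,0,0,0],[0,0,-0.28,0,0,0],[0,0,-0.38,0,0,0],[0,0,-0.46,0,0,0],[0,0,-0.48,0,0,0],[0,0,-0.48,0,0,0]]}}

```text
time_s: 18.9
position: [0.4736, -0.1406, 0.2071]
tcp_rot: [[0.749, 0.105, 0.655], [0.081, -0.994, 0.068], [0.658, 0.002, -0.753]]
force: [-0.2, 0.0, -1.0]
opening: 0.297
grasp_force: 30.0
```

```bash
python3 -c "
from h import *
app([0,0,-.48, 0, 0, 0]);s=show();print(s['joint_positions']);p,R=load()
print(rel([.45,-.18,.27],Rl(20,-2)),rel([.45,-.18,.27],R),rel([.4343,-.2411,.27],Rl(0,-3.92)))"
```

```text
t 18.9 p [ 0.4736 -0.1406  0.2071] err [-0.0001  0.0002  0.0013] rot err deg [-0.0929 -0.1594  0.0463] F [-0.2034  0.0024 -1.0465] open 0.29698145716142993 gf 29.998392399866134
[-50.9793  18.8546 129.6161  80.9871  33.931  -38.4623]
[ 0.0851  0.146  -0.2661 -0.0454 -0.233   0.0771] [ 0.0851  0.146  -0.2661  0.      0.      0.    ] [ 0.0187  0.3825 -0.3239 -0.0394 -0.4544  0.1055]
```

{"name": "send_rows", "arguments": {"moves": [[0.02,0.03,-0.07,-0.01,-0.04,0.013],[0.04,0.06,-0.14,-0.015,-0.08,0.026],[0.06,0.09,-0.2,-0.025,-0.12,0.04],[0.075,0.12,-0.25,-0.035,-0.16,0.055],[0.085,0.146,-0.266,-0.04,-0.2,0.066],[0.085,0.146,-0.266,-0.0454,-0.233,0.0771],[0.085,0.146,-0.266,-0.0454,-0.233,0.0771],[0.085,0.146,-0.266,-0.0454,-0.233,0.0771],[0.085,0.146,-0.266,-0.0454,-0.233,0.0771]]}}

```text
time_s: 19.8
position: [0.4489, -0.1773, 0.2687]
tcp_rot: [[0.939, -0.031, 0.341], [-0.031, -1.0, -0.007], [0.342, -0.004, -0.94]]
force: [0.3, 0.5, -0.7]
opening: 0.298
grasp_force: 30.0
```

```bash
python3 -c "
from h import *
app([0.085, 0.146, -0.266, -0.0454, -0.233, 0.0771]);s=show();print(s['joint_positions']);p,R=load()
print(rel([.4343,-.2411,.27],Rl(0,-3.92)))"
```

```text
t 19.8 p [ 0.4489 -0.1773  0.2687] err [-0.0011  0.0027 -0.0013] rot err deg [0.2473 0.0233 0.2151] F [ 0.2547  0.5121 -0.6978] open 0.2981567139305855 gf 29.998234338127077
[-43.6451   9.086  111.814   18.826   45.6851  36.5549]
[-0.0509  0.2464 -0.0187 -0.0037 -0.2222  0.0211]
```

{"name": "send_rows", "arguments": {"moves": [[-0.01,0.05,0,0,-0.04,0.004],[-0.02,0.1,-0.005,0,-0.09,0.008],[-0.03,0.15,-0.01,0,-0.13,0.012],[-0.04,0.2,-0.015,-0.003,-0.18,0.017],[-0.0509,0.2464,-0.0187,-0.0037,-0.2222,0.0211],[-0.0509,0.2464,-0.0187,-0.0037,-0.2222,0.0211],[-0.0509,0.2464,-0.0187,-0.0037,-0.2222,0.0211],[-0.0509,0.2464,-0.0187,-0.0037,-0.2222,0.0211],[-0.0509,0.2464,-0.0187,-0.0037,-0.2222,0.0211]]}}

```text
time_s: 20.7
position: [0.4335, -0.2391, 0.2701]
tcp_rot: [[0.998, -0.066, 0.001], [-0.066, -0.998, 0.002], [0.001, -0.002, -1.0]]
force: [0.9, -0.7, -0.7]
opening: 0.299
grasp_force: 30.0
```

```bash
python3 -c "
from h import *
app([-0.0509, 0.2464, -0.0187, -0.0037, -0.2222, 0.0211]);s=show();print(s['joint_positions']);p,R=load();print(p)
for z in(.2,.11): print(rel([.4343,-.2411,z],Rl(0,-3.92)))
p,d=viewer.capture('scene');i=viewer.camera_info('scene');cv2.imwrite('pics/s7.png',cv2.resize(p[150:360,90:290],None,fx=2.8,fy=2.8)[...,::-1])"
```

```text
t 20.7 p [ 0.4335 -0.2391  0.2701] err [-0.0008  0.002   0.0001] rot err deg [ 0.0933 -0.0748  0.1381] F [ 0.9288 -0.6839 -0.72  ] open 0.298699155004246 gf 29.998330080416054
[-41.9066  16.7425  96.9163   0.1325  66.3495  51.8246]
[ 0.4343 -0.2411  0.27  ]
[-0.    0.    0.28 -0.   -0.   -0.  ]
[-0.    0.    0.64 -0.   -0.   -0.  ]
```

View pics/s7.png

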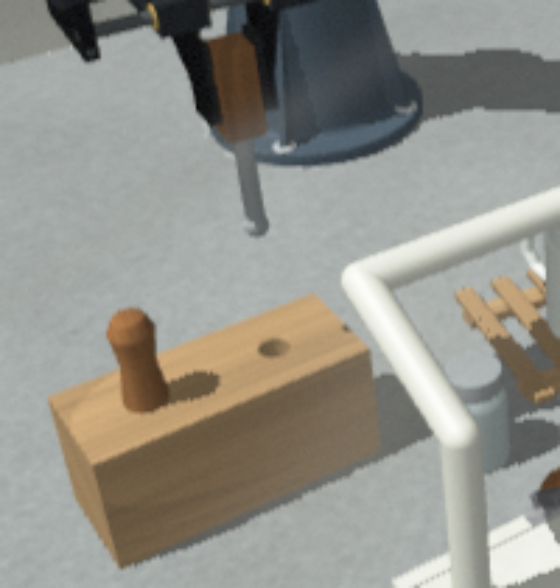

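Crop of the scene view: presser held with ball at crop (257,228), the empty hole at (275,348). Checking tip and hole positions by projection.

```bash
python3 -c "
from h import *
i=viewer.camera_info('scene');Rc=np.array(i['R']);t=np.array(i['t'])
def pr(X): c=Rc@X+t; return np.array([i['fx']*c[0]/c[2]+i['cx'],i['fy']*c[1]/c[2]+i['cy']])
def ray(u,v,z): 
    r=Rc.T@np.array([(u-i['cx'])/i['fx'],(v-i['cy'])/i['fy'],1]);o=-Rc.T@t; return o+r*(z-o[2])/r[2]
s=readout.read_state();P=s['position'];Z=s['tcp_rot'][:,2]
cr=lambda q:(q-[90,150])*2.8
print('pred crop: ball centre',cr(pr(P+Z*.0826)),'shank top',cr(pr(P+Z*.0156)),'handle top',cr(pr(P-Z*.0444)))
print('hole',ray(90+275/2.8,150+348/2.8,.09))
p=cv2.imread('pics/s7.png');g=cv2.cvtColor(p,cv2.COLOR_BGR2GRAY)
rg=g[310:380,240:310];m=(rg<np.median(rg)*.75).astype(np.uint8);n,l,st,c=cv2.connectedComponentsWithStats(m)
for k in range(1,n):
  if st[k,4]>60:
    C=c[k]+[240,310];print('blob',C,st[k],ray(90+C[0]/2.8,150+C[1]/2.8,.09))
"
```

```text
pred crop: ball centre [252.2093 223.6624] shank top [236.9356 131.1272] handle top [222.0958  41.221 ]
hole [ 0.4373 -0.2387  0.09  ]
blob [270.8541 348.1155] [ 19  30  25  17 329] [ 0.4358 -0.241   0.09  ]
```

{"name": "send_rows", "arguments": {"moves": [[0,0,0.04,0,0,0],[0,0,0.1,0,0,0],[0,0,0.18,0,0,0],[0,0,0.26,0,0,0],[0,0,0.3,0,0,0],[0,0,0.312,0,0,0],[0,0,0.312,0,0,0],[0,0,0.312,0,0,0],[0,0,0.312,0,0,0]]}}

```text
time_s: 21.65
position: [0.435, -0.2404, 0.1932]
tcp_rot: [[0.998, -0.066, 0.003], [-0.066, -0.998, -0.001], [0.003, 0.001, -1.0]]
force: [-0.2, 0.3, -0.2]
opening: 0.298
grasp_force: 30.0
```

```bash
python3 -c "
from h import *
app([0,0,.312,0,0,0]);s=show()
p,d=viewer.capture('scene');cv2.imwrite('pics/s8.png',cv2.resize(p[190:310,130:250],None,fx=5,fy=5)[...,::-1])"
```

```text
t 21.65 p [ 0.435  -0.2404  0.1932] err [0.0007 0.0006 0.0012] rot err deg [-0.0596 -0.1652  0.1348] F [-0.2387  0.2563 -0.2157] open 0.2975099080955182 gf 29.998385184444487
```

View pics/s8.png

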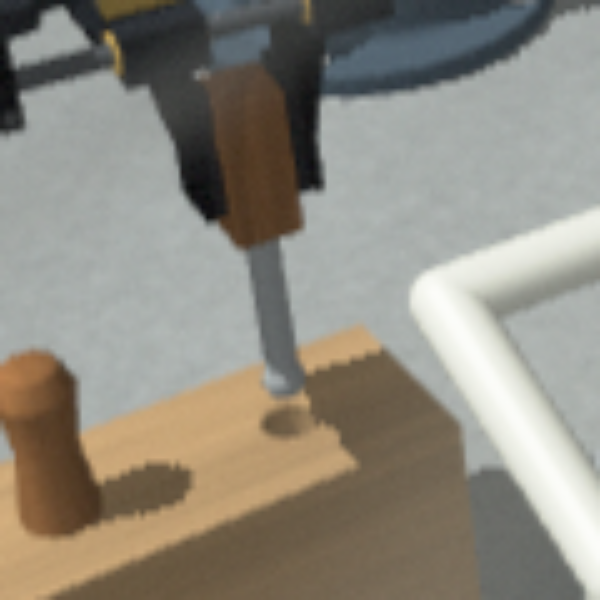

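Ball at crop (283,383) stands directly above the hole (288,422) along the local vertical. Lowering.

{"name": "send_rows", "arguments": {"moves": [[0,0,0.02,0,0,0],[0,0,0.04,0,0,0],[0,0,0.06,0,0,0],[0,0,0.08,0,0,0],[0,0,0.1,0,0,0],[0,0,0.1,0,0,0]]}}

```text
time_s: 22.3
position: [0.434, -0.2396, 0.1665]
tcp_rot: [[0.998, -0.066, -0.0], [-0.066, -0.998, 0.002], [-0.0, -0.002, -1.0]]
force: [-0.4, 0.8, -0.4]
opening: 0.298
grasp_force: 30.0
```

```bash
python3 -c "
from h import *
app([0,0,.1,0,0,0]);s=show();print(s['moment'])"
```

```text
t 22.3 p [ 0.434  -0.2396  0.1665] err [-0.0003  0.0015 -0.0005] rot err deg [0.096  0.011  0.1294] F [-0.3681  0.8247 -0.3956] open 0.2979224561394263 gf 29.998326916247606
[ 0.0544 -0.0023 -0.067 ]
```

In the hole without contact. Down to just above seat (0.1056).

{"name": "send_rows", "arguments": {"moves": [[0,0,0.03,0,0,0],[0,0,0.06,0,0,0],[0,0,0.09,0,0,0],[0,0,0.12,0,0,0],[0,0,0.15,0,0,0],[0,0,0.18,0,0,0],[0,0,0.21,0,0,0],[0,0,0.23,0,0,0],[0,0,0.238,0,0,0],[0,0,0.238,0,0,0],[0,0,0.238,0,0,0]]}}

```text
time_s: 23.4
position: [0.4347, -0.2401, 0.1081]
tcp_rot: [[0.998, -0.066, 0.002], [-0.066, -0.998, 0.0], [0.002, -0.0, -1.0]]
force: [0.0, 0.4, -1.1]
opening: 0.299
grasp_force: 30.0
```

```bash
python3 -c "
from h import *
app([0,0,.238,0,0,0]);s=show()"
```

```text
t 23.4 p [ 0.4347 -0.2401  0.1081] err [0.0004 0.001  0.0005] rot err deg [ 0.0007 -0.0953  0.1312] F [ 0.0229  0.4399 -1.1253] open 0.29890534769047206 gf 29.998329046647996
```

{"name": "send_rows", "arguments": {"moves": [[0,0,0.003,0,0,0],[0,0,0.006,0,0,0],[0,0,0.009,0,0,0],[0,0,0.009,0,0,0]]}}

```text
time_s: 23.8
position: [0.4345, -0.24, 0.1056]
tcp_rot: [[0.998, -0.066, 0.001], [-0.066, -0.998, 0.0], [0.001, -0.0, -1.0]]
force: [0.2, -0.2, -0.8]
opening: 0.3
grasp_force: 30.0
```

{"name": "send_rows", "arguments": {"moves": [[0,0,0.001,0,0,0],[0,0,0.002,0,0,0],[0,0,0.002,0,0,0]]}}

```text
time_s: 24.1
position: [0.4346, -0.24, 0.1056]
tcp_rot: [[0.998, -0.066, 0.002], [-0.066, -0.998, 0.0], [0.002, -0.0, -1.0]]
force: [-0.7, 0.9, 4.4]
opening: 0.296
grasp_force: 30.0
```

Seated (4.4 N). Opening, then withdrawing straight up.

{"name": "send_rows", "arguments": {"moves": [[0,0,-0.002,0,0,0],[0,0,-0.002,0,0,0],[0,0,-0.002,0,0,0],[0,0,-0.002,0,0,0],[0,0,-0.002,0,0,0],[0,0,-0.002,0,0,0]], "grip": 0.8}}

```text
time_s: 24.7
position: [0.4345, -0.24, 0.1056]
tcp_rot: [[0.998, -0.066, 0.001], [-0.066, -0.998, 0.0], [0.001, -0.001, -1.0]]
force: [-0.1, 0.1, 0.0]
opening: 0.744
grasp_force: 0.0
```

{"name": "send_rows", "arguments": {"moves": [[0,0,-0.03,0,0,0],[0,0,-0.08,0,0,0],[0,0,-0.15,0,0,0],[0,0,-0.25,0,0,0],[0,0,-0.35,0,0,0],[0,0,-0.45,0,0,0],[0,0,-0.5,0,0,0],[0,0,-0.5,0,0,0],[0,0,-0.5,0,0,0]]}}

```text
time_s: 25.6
position: [0.4342, -0.2398, 0.2307]
tcp_rot: [[0.998, -0.066, 0.001], [-0.066, -0.998, 0.0], [0.001, -0.0, -1.0]]
force: [-0.7, 0.3, 0.3]
opening: 0.799
grasp_force: 0.0
```

Run:
```python
from h import *
s=readout.read_state();print(s['position'],s['opening'],s['force'])
p,d=viewer.capture('wrist');cv2.imwrite('pics/w9.png',p[...,::-1])
i=viewer.camera_info('wrist');T=np.array(i['tool_from_camera']);v,u=np.mgrid[0:480,0:640]
c=np.stack([(u-i['cx'])/i['fx']*d,(v-i['cy'])/i['fy']*d,d],-1)
W=(c@T[:3,:3].T+T[:3,3])@s['tcp_rot'].T+s['position']
def r(m,n): q=W[m];print(n,m.sum(),q.mean(0) if m.sum() else '',cv2.minAreaRect((q[:,:2]*1000).astype(np.float32)) if m.sum()>9 else '')
near=(d>0)&(abs(W[...,0]-.435)<.03)&(abs(W[...,1]+.24)<.03)
r(near&(abs(W[...,2]-.15)<.004),'handle top')
p,d=viewer.capture('scene');P=cloud('scene',d);r0=p.astype(int)
w=(r0[...,0]-r0[...,2]>35)&(P[...,2]>.03)&(P[...,2]<.09)&(P[...,0]>.57)&(P[...,0]<.64)&(P[...,1]>-.16)&(P[...,1]<.12)
b=(P[w]-C0)@B*1000
for k in(-90,-30,30,90):
    m=abs(b[:,1]-k)<17; print(k,m.sum(),np.percentile(b[m][:,2],[5,50]) if m.sum()>5 else '')
cv2.imwrite('pics/s9.png',p[...,::-1])
```

```text
[ 0.4342 -0.2398  0.2307] 0.7991675369380553 [-0.7427  0.3058  0.2965]
handle top 1479 [ 0.4348 -0.2405  0.1491] ((434.38214111328125, -240.32704162597656), (25.808834075927734, 25.644540786743164), 86.68865203857422)
-90 74 [5.2085 8.6019]
-30 88 [5.0314 8.7093]
30 96 [5.3127 8.1597]
90 101 [5.3187 8.7569]
```

View pics/s9.png

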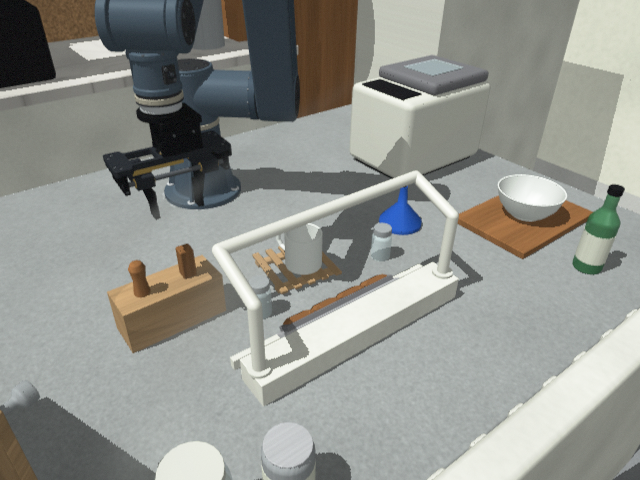

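The presser is upright in its hole at (185,262), the trim is flush at (335,302), nothing else has moved, and the gripper is clear.

```bash
python3 -c "
from rig import ticket
print(ticket.hand_in())"
```

```text
the job is handed in; nothing more can be done
None
```

I pressed all four trim pieces home in one pass (about 5.8–5.9 mm of 6 mm by depth image), put the presser back upright in its rack hole, saw nothing else out of place, and handed the job in at about 26 s; no verdict came back.

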